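# Set the carved goldfinch on the drying pad

## Task

Three carved birds stand on slim, top-heavy stands on the carver's bench. Pick up the yellow goldfinch with the black wings by its body, keep it upright, and set it down gently, still in the grip until it stands, with its whole base on the round cork pad of the green board, then let go. Leave the blue bird and the plain wooden bird standing where they are.

Things in the scene. Friction and masses are not known exactly. Their poses are not given: they have to be found in the camera images.
- goldfinch: Yellow carved bird, flat black wings, on a slim stand: one loose rigid piece, 56-98 g, 194 mm tall, tips if leaned 11 deg. Origin: centre of base underside, z up. Base 52 mm wide, 10 high; 8 mm dowel up to the belly (142 high). Beak tip x=+51, tail x=-59 mm. Grip: wing faces at y=+-20 mm, x -27 to +21, 148 to 172 mm high. Starts in a row with the other birds, yaw within 50 deg.
- pad (a point): Centre of the top face of the round cork pad, 92 mm across, where the goldfinch must stand; z up, 22 mm above the bench. The pad lies on a fixed green square board, 110 x 110 mm and 18 mm high, nearer the robot than the row of birds.
- bluebird: The same kind of bird and stand (same sizes, same origin and axes), all blue. Must not be disturbed.
- plainbird: The same kind of bird and stand (same sizes, same origin and axes), unpainted brown wood. Must not be disturbed.
Not all that is in view belongs to the job. What is shaped like the goldfinch but turquoise is not meant.

How it is judged (in metres and radians):
On the way, in this order (a step that is already met when the one before it is completed fails the run):
1. the goldfinch is lifted clear of the bench, its base more than 35 mm up (height (world z) of goldfinch above 0.035 m), for 0.1 s.
2. the goldfinch is set on the pad while still in the grip: base centre within 20 mm of the pad's centre and less than 8 mm above it, fingers still touching the bird (horizontal distance between goldfinch and pad below 0.02 m and z of goldfinch in the frame of pad below 0.008 m and contact force between the fingers and goldfinch above 0.3 N), for 0.05 s.
At the end, for the whole second after the job is handed in: The goldfinch stands upright (within 10 degrees) and at rest with its whole base on the cork pad (base centre within 20 mm of the pad's centre, underside within 5 mm of its top), released; the blue and the plain bird stand upright (within 10 degrees) within 20 mm of where they began (horizontal distance between goldfinch and pad below 0.02 m and z of goldfinch in the frame of pad between -0.005 and 0.005 m and angle between each of goldfinch, bluebird, plainbird's own z axis and vertical below 0.17 rad and linear speed of goldfinch below 0.02 m/s and distance of each of bluebird, plainbird from where it was at the start of the episode below 0.02 m); the robot touches nothing.
It fails at once if the goldfinch is tipped more than 23 degrees (angle between goldfinch's own z axis and vertical above 0.4 rad).
It fails at once if the blue bird is knocked over or shifted more than 20 mm (angle between bluebird's own z axis and vertical above 0.4 rad or distance of bluebird from where it was at the start of the episode above 0.02 m).
It fails at once if the plain bird is knocked over or shifted more than 20 mm (angle between plainbird's own z axis and vertical above 0.4 rad or distance of plainbird from where it was at the start of the episode above 0.02 m).
It also fails if it takes over 48 s, if anything falls off the work surface, if the arm or the gripper's body presses on something with over 40 N, if the wrist force passes 120 N, or if a joint passes its speed limit or range.

## Robot

A 6-joint arm with a two-finger parallel gripper is mounted at the origin on the work surface. World frame = base frame: x ahead of the robot, y to its left, z up, the work surface at z = 0. Lengths are in mm, angles in rad, forces in N, time in s.
With the tool pointing down it reaches from about 350 to 875 mm from the base axis. Payload 4.2 kg.
Tool frame: the origin (TCP) lies on the mounting face of the last link; the fingertips stand 173 mm ahead of it and the grasp point (between the pads) lies 155 mm ahead of it; z points along the fingers, y is the line along which they close (so a half turn about z gives the same grasp; the last joint's range is limited). The gripper opens to 85 mm and grips with 20 to 120 N. Pads are 22 mm wide; open, the fingers measure 114 mm over their backs; the gripper's body (76 mm by 85 mm) begins 54 mm behind the grasp point. The pads swing forward as they close: fully open they stand 13 mm farther back than shut.
Start: joints at [-0.842, 0.385, 0.008, 0, -1.194, -0.259], TCP at [282.954, -557.259, 404.712] pointing down, gripper open.
Joint ranges: [-3.14, 3.14], [-1.21, 2.06], [-1.07, 1.41], [-3.16, 2.05], [-2.99, -0.16], [-3.1, 3.1]. Speed limits (rad/s): [2.79, 2.79, 3.14, 3.14, 3.14, 3.14].

## Interface

Orientations are given as a unit quaternion [x, y, z, w].
In Python, from bench import arm gives the robot as it stands.
- The arm moves only by the tool carry_out, never from a script. Its argument "rows" is a list of rows, each a list of 7 numbers: the shift along the tool's x, y, z as a fraction of full scale, then the turn, a rotation vector about the tool's x, y, z as a fraction of full scale, then the opening, from -1 (shut) to 1 (fully open). A call has 1 to 12 rows; each row is the pose to reach, as a shift and turn from the pose commanded when the call began, along the tool's axes at that moment, turning the shorter way round; what a row does not reach only later rows make up. Full scale, the value 1, is 20 cm for a shift and pi rad for a turn. A row lasts 1/8 s, in which the tool goes at most 62.5 mm and 10.7 degrees, less where a joint would pass 70% of its speed; a pose out of reach is approached as far as the arm can. A call with a number of a shift or a turn outside -1 to 1 is refused whole. A call with a gripper value outside its range is refused whole. The fingers move at their own pace and stop on an object; the grip force is fixed at half the most. Time passes only in rows, so rows that repeat a pose let the fingers close. It gives the time, the measured TCP pose, the force, the opening and the grip force at its end, in the units of the state.
- arm.read_state(): the state, without advancing time (a new reading comes with each control period).
- arm.get_image(name): name is "scene" or "top" or "wrist"; returns (picture, depth): 480x640x3 uint8, red, green, blue; 480x640 float32, mm along the optical axis (not along the pixel's ray), 0 where there is no reading.
- arm.calibration(name): a dict with "mtx" (3x3 intrinsics, pixels), "cam_to_world" (4x4, takes a point from camera to world coordinates). Camera axes: x right, y up, looking along -z (the intrinsics and any distortion apply to the point x, -y, -z); pixel columns grow to the right and rows downward; lengths in mm; the calibration is good to about 2 mm. A picture is of the moment at which its call begins: read the wrist's pose just before it. calibration takes no time and is no camera call; for the wrist camera it gives the pose at the moment of the call.
- arm.job_done(): hands the job in; it is judged then, once.
The state is a dict: "clock": time; "joints": joint angles; "joint_vel": joint speeds; "joint_efforts": joint torques, N m; "position": TCP position; "ee_rot": TCP orientation; "contact_force": force on the tool from outside, world axes, zero at the start; "wrist_torque": the same for the moment, N m; "gripper_width": finger opening in mm; "grasp_force": force on a finger pad.
Only numpy, scipy, OpenCV 4.12 (cv2) and the standard library are available. Lean on these libraries where they do the work, as an engineer would, in place of code of your own. Each camera call takes 0.05 s, during which the arm holds its last target. There are 200 camera calls.

## Working session

There is one attempt and no reset: what is moved stays moved. The work goes in short steps, Python scripts to look and compute and a tool call to move; the robot and the scene stay as the last step left them, time stands still between calls to the robot, and variables do not carry over. Pictures are saved under pics/ and viewed, at most 10 in all, crops included, and the job is handed in when it is done.

Besides the shell and the picture viewer there is one more tool, called after "Request:" in YAML: its name, and indented under it one key for each argument. carry_out: Moves the arm, as the interface text tells. Its arguments: {"type":"object","properties":{"rows":{"type":"array"}},"required":["rows"]}

```bash
ls; mkdir -p pics; python3 - <<'E'
from bench import arm
import cv2,numpy as np
s=arm.read_state();print(s['position'],s['ee_rot'],s['gripper_width'],s['clock'])
for n in("scene","top"):
    p,d=arm.get_image(n);c=arm.calibration(n)
    cv2.imwrite(f"pics/{n}0.png",p[:,:,::-1]);np.savez(f"pics/{n}0.npz",p=p,d=d,K=c['mtx'],T=c['cam_to_world'])
    print(c)
E
```

```text
pics
[ 282.89813751 -557.0777468   403.61610392] [-2.32658618e-01  9.72557853e-01  1.04979480e-03 -2.95466683e-04] 85.3161758666202 0.0
{'mtx': array([[487.87198437,   0.        , 320.36740477],
       [  0.        , 487.87198437, 238.81490966],
       [  0.        ,   0.        ,   1.        ]]), 'cam_to_world': array([[ 6.02208016e-01, -6.17467564e-01,  5.06042798e-01,
         8.41490311e+02],
       [ 7.98333594e-01,  4.68147608e-01, -3.78815640e-01,
        -3.16196159e+02],
       [-2.99635528e-03,  6.32116780e-01,  7.74867342e-01,
         6.17590524e+02],
       [ 0.00000000e+00,  0.00000000e+00,  0.00000000e+00,
         1.00000000e+00]])}
{'mtx': array([[582.20933024,   0.        , 319.28823142],
       [  0.        , 582.20933024, 241.25677007],
       [  0.        ,   0.        ,   1.        ]]), 'cam_to_world': array([[-2.17870564e-02,  9.89649808e-01, -1.41839985e-01,
         3.44935093e+02],
       [-9.99759515e-01, -2.19210046e-02,  6.18294559e-04,
        -6.75843327e+00],
       [-2.49737988e-03,  1.41819346e-01,  9.89889406e-01,
         1.11145202e+03],
       [ 0.00000000e+00,  0.00000000e+00,  0.00000000e+00,
         1.00000000e+00]])}
```

View pics/scene0.png

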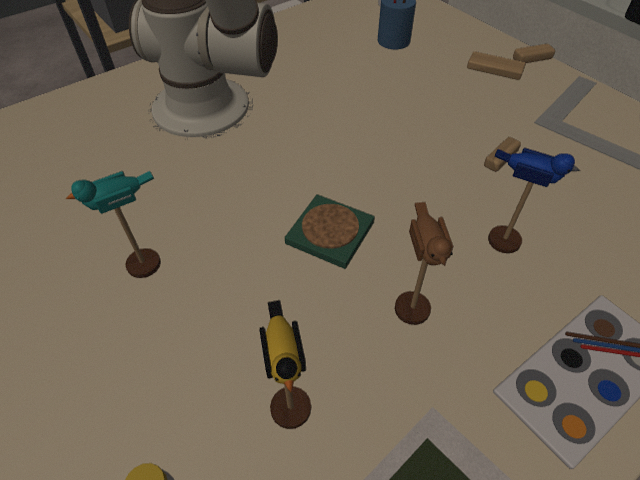

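View pics/top0.png

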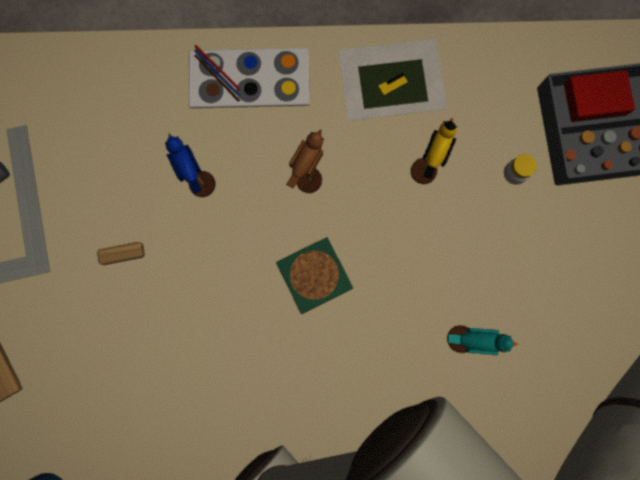

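The scene view shows the goldfinch with its base at about (291,407), the cork pad at (330,226), the plain bird at (413,308), and the blue one at (505,239). In the top view the goldfinch body is at (438,147) and the pad at (315,275). Turquoise is a decoy.

```bash
cat > h.py <<'E'
import numpy as np,cv2
def ray(z,uv,h):
    K,T=z['K'],z['T'];uv=np.atleast_2d(uv).astype(float)
    d=np.c_[(uv[:,0]-K[0,2])/K[0,0],-(uv[:,1]-K[1,2])/K[1,1],-np.ones(len(uv))]@T[:3,:3].T
    o=T[:3,3];return o+d*((h-o[2])/d[:,2])[:,None]
def cloud(z,m):
    v,u=np.nonzero(m&(z['d']>0));K,T=z['K'],z['T'];d=z['d'][v,u]
    return np.c_[(u-K[0,2])/K[0,0]*d,-(v-K[1,2])/K[1,1]*d,-d]@T[:3,:3].T+T[:3,3]
def box(m,x0,y0,x1,y1):
    o=np.zeros_like(m);o[y0:y1,x0:x1]=m[y0:y1,x0:x1];return o
E
python3 - <<'E'
from h import *
def ell(z,b,lo,hi,h,name):
    hsv=cv2.cvtColor(z['p'],cv2.COLOR_RGB2HSV);m=box(cv2.inRange(hsv,lo,hi)>0,*b)
    m=cv2.morphologyEx(m.astype('uint8'),cv2.MORPH_OPEN,np.ones((3,3)))
    c=max(cv2.findContours(m,0,2)[0],key=cv2.contourArea);e=cv2.fitEllipse(cv2.convexHull(c))
    P=ray(z,c[:,0],h);print(name,e[0],ray(z,e[0],h)[0].round(1),'extent',np.ptp(P,0).round(1)[:2])
S=np.load('pics/scene0.npz');T=np.load('pics/top0.npz')
for n,z,uv in(('S',S,(300,415)),('S pad',S,(330,226)),('S bench',S,(250,420))):print(n,cv2.cvtColor(z['p'],cv2.COLOR_RGB2HSV)[uv[1],uv[0]])
ell(S,(265,380,320,435),(0,80,20),(15,255,120),10,'base S')
ell(S,(385,285,440,330),(0,80,20),(15,255,120),10,'plain base S')
ell(S,(295,200,368,252),(0,80,20),(20,255,255),22,'pad S')
ell(T,(285,245,345,305),(0,80,20),(20,255,255),22,'pad T')
for n,z,b in(('S',S,(250,295,312,400)),('T',T,(405,110,465,190))):
    hsv=cv2.cvtColor(z['p'],cv2.COLOR_RGB2HSV);q=np.ones(hsv.shape[:2],bool);q=box(q,*b)
    C=cloud(z,q);C=C[C[:,2]>140];print(n,len(C),C.mean(0).round(1),'z',C[:,2].min().round(),C[:,2].max().round())
    m=box((cv2.inRange(hsv,(15,150,60),(35,255,255))>0),*b);Y=cloud(z,m);Y=Y[Y[:,2]>140]
    for nm,A in(('all',C),('yellow',Y)):
        (c,wh,a)=cv2.minAreaRect(A[:,:2].astype('float32'));mu=A[:,:2].mean(0);w,V=np.linalg.eigh(np.cov((A[:,:2]-mu).T));v=V[:,1]*np.sign(V[0,1])
        t=(A[:,:2]-mu)@v;s=(A[:,:2]-mu)@[-v[1],v[0]];print(nm,'rect',c,wh,a,'pca deg',np.degrees(np.arctan2(v[1],v[0])).round(1),'tips',mu+v*t.max(),mu+v*t.min(),'sidemid',mu+np.array([-v[1],v[0]])*(s.max()+s.min())/2,np.ptp(t),np.ptp(s))
E
```

```text
S [ 13 130  59]
S pad [ 13 114  94]
S bench [ 19  64 132]
base S (290.1341247558594, 405.58270263671875) [ 637.7 -212.4   10. ] extent [53.6 51.6]
plain base S (412.3099670410156, 307.5594482421875) [626.7   9.4  10. ] extent [52.9 54.3]
pad S (329.920166015625, 225.5100555419922) [439.7   3.9  22. ] extent [92.6 92.1]
pad T (313.9554138183594, 274.5805358886719) [438.2   3.9  22. ] extent [88.7 90.3]
S 2602 [ 639.7 -213.5  175.7] z 148.0 195.0
all rect (633.1099243164062, -210.0772247314453) (41.07065200805664, 108.07356262207031) 65.44583892822266 pca deg -25.0 tips [ 681.94860479 -233.19149631] [ 583.98070842 -187.54403159] sidemid [ 639.79023401 -213.20296339] 108.0805243976562 41.20816075476225
yellow rect (638.2283935546875, -213.085205078125) (28.776399612426758, 78.78527069091797) 64.62220764160156 pca deg -25.8 tips [ 673.54355699 -230.53569739] [ 602.63733849 -196.24184196] sidemid [ 638.25369498 -212.90658908] 78.76395331779858 28.824187811279007
T 1130 [ 632.9 -211.   174.5] z 150.0 197.0
all rect (632.9089965820312, -211.31204223632812) (40.31088638305664, 109.09029388427734) 65.01071166992188 pca deg -24.2 tips [ 682.77479954 -233.41897247] [ 583.33380269 -188.69451094] sidemid [ 632.79213859 -211.22220183] 109.03572494423437 40.506683772907834
yellow rect (634.2135009765625, -212.45645141601562) (28.794912338256836, 69.40788269042969) 65.94622039794922 pca deg -24.1 tips [ 666.03711986 -226.25845786] [ 602.72856708 -197.87616633] sidemid [ 633.98855074 -212.3352359 ] 69.37958868952853 28.817998054410893
```

Request:
carry_out:
  rows:
    - [-0.1,0.03,0,0,0,0,1]
    - [-0.3,0.09,0,0,0,0,1]
    - [-0.5,0.15,0,0,0,0,1]
    - [-0.7,0.21,0,0,0,0,1]
    - [-0.9,0.27,0,0,0,0,1]
    - [-1,0.3,0,0,0,0,1]

```text
clock: 0.85
position: [435.8, -411.1, 404.6]
ee_rot: [-0.234, 0.972, 0.0, -0.0]
contact_force: [-0.5, 0.1, -0.2]
gripper_width: 85.6
grasp_force: 0.0
```

Request:
carry_out:
  rows:
    - [-0.1,0.03,0,0,0,0.03,1]
    - [-0.3,0.09,0,0,0,0.08,1]
    - [-0.5,0.15,0,0,0,0.13,1]
    - [-0.7,0.21,0,0,0,0.18,1]
    - [-0.9,0.27,0,0,0,0.23,1]
    - [-1,0.3,0,0,0,0.27,1]
    - [-1,0.3,0,0,0,0.288,1]
    - [-1,0.3,0,0,0,0.288,1]

```text
clock: 1.85
position: [585.5, -268.7, 404.4]
ee_rot: [0.215, 0.977, 0.0, -0.0]
contact_force: [0.1, -0.8, 0.3]
gripper_width: 85.6
grasp_force: 0.0
```

```bash
cat > d.py <<'E'
import sys,numpy as np
from bench import arm
from scipy.spatial.transform import Rotation as R
s=arm.read_state();q=R.from_quat(s['ee_rot']);p=np.array(s['position'])
print('t',s['clock'],'p',p.round(1),'F',np.round(s['contact_force'],1),'w',s['gripper_width'],'g',s['grasp_force'],'J',np.round(s['joints'],2))
M=q.as_matrix();print('yaw x',np.degrees(np.arctan2(M[1,0],M[0,0])),'z',M[:,2].round(4))
if len(sys.argv)>3:print('shift frac',(M.T@(np.array(sys.argv[1:4],float)-p)/200).round(4))
E
python3 d.py 635 -211 404.7
```

```text
t 1.85 p [ 585.5 -268.7  404.4] F [ 0.1 -0.8  0.3] w 85.61538376125267 g 0.0 J [-0.18  0.42  0.06 -0.   -1.21 -1.83]
yaw x 155.14289262108656 z [-7.e-04  2.e-04 -1.e+00]
shift frac [-0.1034  0.3659 -0.0018]
```

Request:
carry_out:
  rows:
    - [-0.03,0.1,0,0,0,0,1]
    - [-0.07,0.24,0,0,0,0,1]
    - [-0.1,0.34,0,0,0,0,1]
    - [-0.103,0.366,0,0,0,0,1]
    - [-0.103,0.366,0,0,0,0,1]

```text
clock: 2.48
position: [634.9, -211.2, 404.5]
ee_rot: [0.215, 0.977, -0.0, -0.0]
contact_force: [0.2, -0.9, -0.4]
gripper_width: 85.2
grasp_force: 0.0
```

```bash
python3 d.py 635 -211 315; python3 - <<'E'
from bench import arm
import cv2,numpy as np
p,d=arm.get_image("wrist");c=arm.calibration("wrist")
cv2.imwrite("pics/w1.png",p[:,:,::-1]);np.savez("pics/w1.npz",p=p,d=d,K=c['mtx'],T=c['cam_to_world'])
E
```

```text
t 2.475 p [ 634.9 -211.2  404.5] F [ 0.2 -0.9 -0.4] w 85.17278548535293 g 0.0 J [-0.08  0.46  0.13  0.   -1.24 -1.93]
yaw x 155.11033788941793 z [-5.e-04 -0.e+00 -1.e+00]
shift frac [-3.000e-04  1.400e-03  4.477e-01]
```

View pics/w1.png

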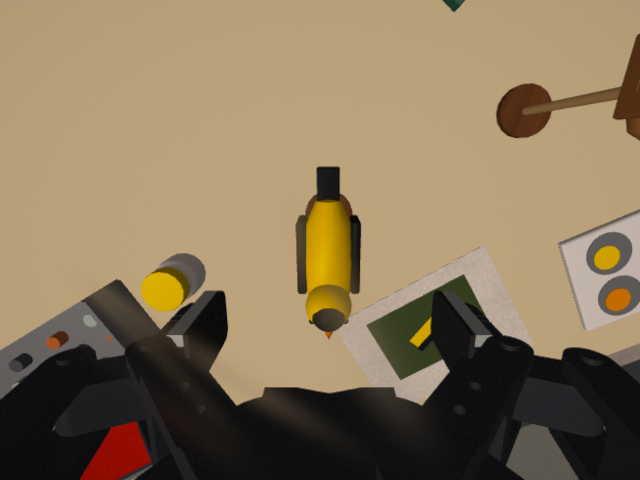

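The bird is centred between the fingers (328 px against a finger midpoint of 330) and aligned, so I descend.

Request:
carry_out:
  rows:
    - [0,0,0.05,0,0,0,1]
    - [0,0,0.15,0,0,0,1]
    - [0,0,0.25,0,0,0,1]
    - [0,0,0.35,0,0,0,1]
    - [0,0,0.43,0,0,0,1]
    - [0,0,0.467,0,0,0,1]
    - [0,0,0.467,0,0,0,1]

```text
clock: 3.4
position: [634.8, -211.6, 310.9]
ee_rot: [0.216, 0.976, -0.0, -0.0]
contact_force: [-0.0, 0.4, 0.3]
gripper_width: 85.4
grasp_force: 0.0
```

Request:
carry_out:
  rows:
    - [0,0,0,0,0,0,0.5]
    - [0,0,0,0,0,0,0.3]
    - [0,0,0,0,0,0,0.2]
    - [0,0,0,0,0,0,0.1]
    - [0,0,0,0,0,0,0]
    - [0,0,0,0,0,0,-0.1]
    - [0,0,0,0,0,0,-0.2]
    - [0,0,0,0,0,0,-0.4]
    - [0,0,0,0,0,0,-1]
    - [0,0,0,0,0,0,-1]
    - [0,0,0,0,0,0,-1]

```text
clock: 4.78
position: [634.9, -211.5, 311.6]
ee_rot: [0.216, 0.976, -0.0, 0.0]
contact_force: [0.5, -1.0, 2.0]
gripper_width: 39.0
grasp_force: 60.4
```

Request:
carry_out:
  rows:
    - [0,0,-0.02,0,0,0,-1]
    - [0,0,-0.06,0,0,0,-1]
    - [0,0,-0.11,0,0,0,-1]
    - [0,0,-0.17,0,0,0,-1]
    - [0,0,-0.23,0,0,0,-1]
    - [0,0,-0.29,0,0,0,-1]
    - [0,0,-0.34,0,0,0,-1]
    - [0,0,-0.38,0,0,0,-1]
    - [0,0,-0.4,0,0,0,-1]
    - [0,0,-0.4,0,0,0,-1]

```text
clock: 6.02
position: [634.8, -211.5, 391.4]
ee_rot: [0.216, 0.976, 0.0, 0.0]
contact_force: [0.4, 0.0, -1.0]
gripper_width: 39.5
grasp_force: 60.3
```

```bash
python3 - <<'E'
from bench import arm
import cv2,numpy as np
p,d=arm.get_image("scene");c=arm.calibration("scene")
cv2.imwrite("pics/s2.png",p[:,:,::-1]);np.savez("pics/s2.npz",p=p,d=d,K=c['mtx'],T=c['cam_to_world'])
E
python3 d.py 437.5 -208 390
```

```text
t 6.075 p [ 634.7 -211.5  391. ] F [ 0.2  0.9 -1.4] w 39.10139087219874 g 60.28688907623291 J [-0.08  0.47  0.11 -0.   -1.21 -1.93]
yaw x 155.0706928580683 z [-6.e-04  2.e-04 -1.e+00]
shift frac [ 0.9016 -0.4     0.0057]
```

View pics/s2.png

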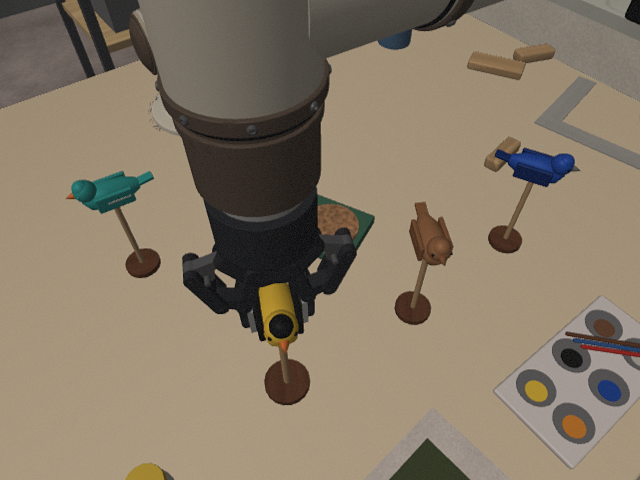

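The bird is lifted, and its base appears at (287,382). I measure that at z≈90 to check for tilt.

```bash
python3 - <<'E'
from h import *
z=np.load('pics/s2.npz');hsv=cv2.cvtColor(z['p'],cv2.COLOR_RGB2HSV)
m=box(cv2.inRange(hsv,(0,80,20),(12,255,120))>0,255,355,320,412)
m=cv2.morphologyEx(m.astype('uint8'),cv2.MORPH_OPEN,np.ones((3,3)))
c=max(cv2.findContours(m,0,2)[0],key=cv2.contourArea);e=cv2.fitEllipse(cv2.convexHull(c))
C=cloud(z,cv2.erode(m,np.ones((3,3)))>0);print(e,ray(z,e[0],90)[0],np.ptp(ray(z,c[:,0],90),0),'depth z',np.median(C[:,2]))
C=C[abs(C[:,2]-np.median(C[:,2]))<12];A=np.c_[C[:,:2]-C[:,:2].mean(0),np.ones(len(C))];print(len(C),C.mean(0),'slope',np.linalg.lstsq(A,C[:,2],rcond=None)[0])
E
```

```text
((286.3734130859375, 381.6792907714844), (43.91535568237305, 45.658851623535156), 48.45534896850586) [ 639.6427841  -213.89476948   90.        ] [52.00869542 51.62411844  0.        ] depth z 89.85393716832539
778 [ 640.28180362 -213.91108211   89.85620495] slope [-1.02333877e-02  1.95795510e-03  8.98562049e+01]
```

Request:
carry_out:
  rows:
    - [0.02,0.008,0,0,0,0,-1]
    - [0.06,0.025,0,0,0,0,-1]
    - [0.12,0.05,0,0,0,0,-1]
    - [0.19,0.079,0,0,0,0,-1]
    - [0.26,0.108,0,0,0,0,-1]
    - [0.33,0.137,0,0,0,0,-1]
    - [0.4,0.166,0,0,0,0,-1]
    - [0.47,0.195,0,0,0,0,-1]
    - [0.54,0.224,0,0,0,0,-1]
    - [0.61,0.253,0,0,0,0,-1]
    - [0.66,0.273,0,0,0,0,-1]
    - [0.683,0.283,0,0,0,0,-1]

```text
clock: 7.58
position: [534.4, -102.1, 391.5]
ee_rot: [0.216, 0.976, -0.0, 0.0]
contact_force: [-0.5, 0.3, -0.9]
gripper_width: 39.2
grasp_force: 60.3
```

Request:
carry_out:
  rows:
    - [0.02,0.008,0,0,0,0,-1]
    - [0.06,0.025,0,0,0,0,-1]
    - [0.12,0.05,0,0,0,0,-1]
    - [0.19,0.079,0,0,0,0,-1]
    - [0.26,0.108,0,0,0,0,-1]
    - [0.33,0.137,0,0,0,0,-1]
    - [0.4,0.166,0,0,0,0,-1]
    - [0.47,0.195,0,0,0,0,-1]
    - [0.54,0.224,0,0,0,0,-1]
    - [0.61,0.253,0,0,0,0,-1]
    - [0.66,0.273,0,0,0,0,-1]
    - [0.683,0.283,0,0,0,0,-1]

```text
clock: 9.07
position: [434.3, 6.8, 391.4]
ee_rot: [0.215, 0.977, 0.0, 0.0]
contact_force: [-0.8, -0.3, -1.1]
gripper_width: 39.1
grasp_force: 60.3
```

```bash
python3 - <<'E'
from bench import arm
import cv2,numpy as np
p,d=arm.get_image("scene");c=arm.calibration("scene")
cv2.imwrite("pics/s3.png",p[:,:,::-1]);np.savez("pics/s3.npz",p=p,d=d,K=c['mtx'],T=c['cam_to_world'])
E
python3 d.py 434.5 6 340
```

```text
t 9.125 p [434.2   6.9 391.4] F [-0.8  0.7 -1.7] w 39.49781655499851 g 60.31997323036194 J [ 0.39  0.07 -0.45 -0.   -1.05 -2.4 ]
yaw x 155.11454893535787 z [ 1.e-04  2.e-04 -1.e+00]
shift frac [-0.0031 -0.0033  0.2571]
```

View pics/s3.png

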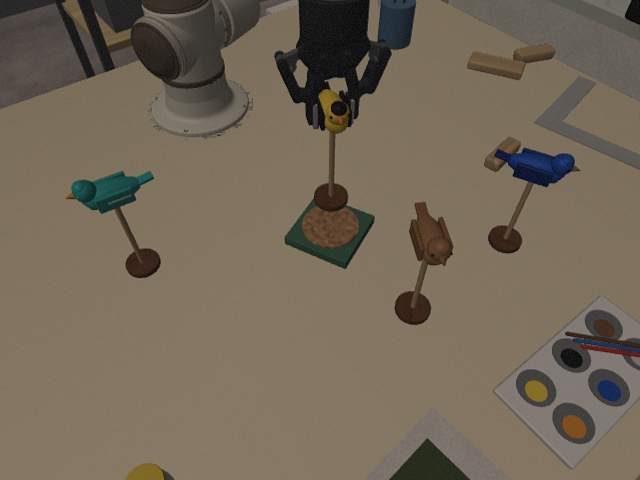

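The bird hangs upright with its base at (331,196) above the pad at (330,226). I check the base position once more.

```bash
python3 - <<'E'
from h import *
z=np.load('pics/s3.npz');hsv=cv2.cvtColor(z['p'],cv2.COLOR_RGB2HSV)
C=cloud(z,box(np.ones((480,640),bool),308,180,354,215));C=C[(C[:,2]>80)&(C[:,2]<100)]
print(len(C),np.median(C[:,2]));C=C[abs(C[:,2]-np.median(C[:,2]))<4];(c,r)=cv2.minEnclosingCircle(C[:,:2].astype('float32'));print(c,r)
A=np.c_[C[:,:2]-C[:,:2].mean(0),np.ones(len(C))];print('slope',np.linalg.lstsq(A,C[:,2],rcond=None)[0])
E
```

```text
739 90.04717544839934
(437.94366455078125, 6.264293193817139) 26.614713668823242
slope [-1.01188053e-02  8.86827192e-03  9.01065845e+01]
```

Request:
carry_out:
  rows:
    - [-0.003,-0.003,0.02,0,0,0,-1]
    - [-0.006,-0.005,0.06,0,0,0,-1]
    - [-0.009,-0.008,0.1,0,0,0,-1]
    - [-0.009,-0.008,0.14,0,0,0,-1]
    - [-0.009,-0.008,0.18,0,0,0,-1]
    - [-0.009,-0.008,0.22,0,0,0,-1]
    - [-0.009,-0.008,0.245,0,0,0,-1]
    - [-0.009,-0.008,0.26,0,0,0,-1]
    - [-0.009,-0.008,0.27,0,0,0,-1]
    - [-0.009,-0.008,0.275,0,0,0,-1]
    - [-0.009,-0.008,0.275,0,0,0,-1]

```text
clock: 10.5
position: [435.7, 4.1, 336.4]
ee_rot: [0.216, 0.976, 0.0, 0.0]
contact_force: [-0.3, 0.9, -1.5]
gripper_width: 39.1
grasp_force: 60.3
```

Request:
carry_out:
  rows:
    - [0,0,0.003,0,0,0,-1]
    - [0,0,0.006,0,0,0,-1]
    - [0,0,0.009,0,0,0,-1]
    - [0,0,0.012,0,0,0,-1]
    - [0,0,0.012,0,0,0,-1]

```text
clock: 11.12
position: [435.7, 4.1, 333.9]
ee_rot: [0.216, 0.976, -0.0, -0.0]
contact_force: [0.3, -0.8, -1.2]
gripper_width: 39.4
grasp_force: 60.3
```

Request:
carry_out:
  rows:
    - [0,0,0.002,0,0,0,-1]
    - [0,0,0.004,0,0,0,-1]
    - [0,0,0.005,0,0,0,-1]
    - [0,0,0.005,0,0,0,-1]

```text
clock: 11.62
position: [435.8, 4.1, 333.5]
ee_rot: [0.216, 0.976, -0.0, 0.0]
contact_force: [-1.3, -0.5, 5.9]
gripper_width: 39.2
grasp_force: 61.0
```

Contact is felt: +6 N after −1.2 N. I hold briefly, then release.

Request:
carry_out:
  rows:
    - [0,0,0,0,0,0,-1]
    - [0,0,0,0,0,0,-0.05]
    - [0,0,0,0,0,0,0.05]
    - [0,0,0,0,0,0,0.2]
    - [0,0,0,0,0,0,0.4]
    - [0,0,0,0,0,0,0.7]
    - [0,0,0,0,0,0,1]
    - [0,0,0,0,0,0,1]
    - [0,0,0,0,0,0,1]
    - [0,0,0,0,0,0,1]

```text
clock: 12.88
position: [435.7, 4.1, 332.9]
ee_rot: [0.216, 0.976, -0.0, 0.0]
contact_force: [0.8, -0.6, 0.1]
gripper_width: 85.1
grasp_force: 0.0
```

```bash
python3 - <<'E'
from bench import arm
import cv2
p,d=arm.get_image("scene");cv2.imwrite("pics/s4.png",p[:,:,::-1])
E
python3 d.py
```

```text
t 12.925 p [435.7   4.1 332.9] F [-0.5  0.6  0.1] w 85.16576933871563 g 0.0 J [ 0.38  0.13 -0.54  0.   -0.9  -2.39]
yaw x 155.07666398791463 z [ 0.  0. -1.]
```

View pics/s4.png

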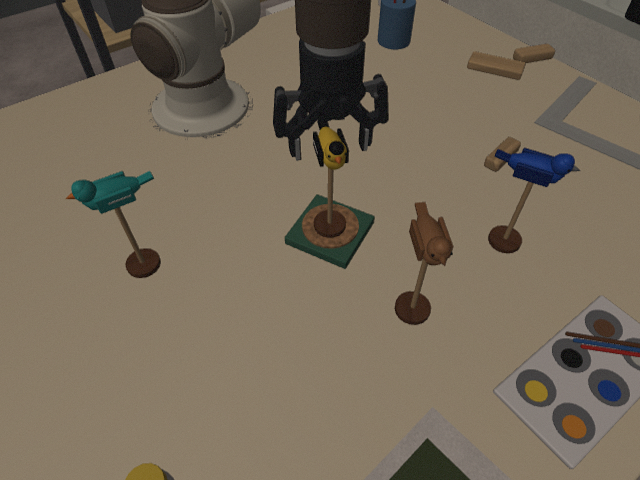

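The goldfinch stands released and centred on the pad, with its base at (330,222); the other birds are unmoved. I retreat upward.

Request:
carry_out:
  rows:
    - [0,0,-0.03,0,0,0,1]
    - [0,0,-0.1,0,0,0,1]
    - [0,0,-0.2,0,0,0,1]
    - [0,0,-0.3,0,0,0,1]
    - [0,0,-0.4,0,0,0,1]
    - [0,0,-0.5,0,0,0,1]
    - [0,0,-0.5,0,0,0,1]
    - [0,0,-0.5,0,0,0,1]

```text
clock: 13.92
position: [435.4, 4.0, 432.2]
ee_rot: [0.216, 0.976, -0.0, -0.001]
contact_force: [-0.2, 0.7, -0.2]
gripper_width: 85.1
grasp_force: 0.0
```

```bash
python3 - <<'E'
from bench import arm
import numpy as np
from h import *
p,d=arm.get_image("scene");c=arm.calibration("scene");z=dict(d=d,K=c['mtx'],T=c['cam_to_world'])
C=cloud(z,box(np.ones((480,640),bool),300,195,360,250));b=C[(C[:,2]>28)&(C[:,2]<36)]
print(cv2.minEnclosingCircle(b[:,:2].astype('float32')),np.median(b[:,2]))
C=cloud(z,box(np.ones((480,640),bool),300,110,360,170));C=C[C[:,2]>140];print(C.mean(0),C[:,2].max())
if C[:,2].max()<205 and C[:,2].max()>190 : pass
print(arm.job_done())
E
```

```text
((439.4659423828125, 3.3509387969970703), 27.214399337768555) 32.343106494484914
[445.7934887   -3.4961524  194.59598295] 216.85451047797721
the job is handed in; nothing more can be done
None
```

The goldfinch is standing upright on the cork pad, released and about 1 mm from its centre; the blue and plain birds look unmoved in the last picture I viewed, and the job is handed in at about 14 s (no verdict came back).

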